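Put the pantry canisters' lids back on

ROBOT

A 7-joint arm with a two-finger parallel gripper is mounted at the origin on the work surface. World frame = base frame: x ahead of the robot, y to its left, z up, the work surface at z = 0. Lengths are in m, angles in rad, forces in N, time in s.
With the tool pointing down it reaches from about 0.425 to 0.825 m from the base axis. Payload 3.6 kg.
Tool frame: the origin (TCP) lies at the very end of the fingers, on their centre line; the grasp point (between the pads) lies 19 mm behind it (bot.grip_point_offset is the distance from the TCP to the grasp point, in m); z points along the fingers, y is the line along which they close (so a half turn about z gives the same grasp; the last joint's range is limited). The gripper opens to 85 mm and grips with 20 to 120 N. Pads are 22 mm wide; open, the fingers measure 114 mm over their backs; the gripper's body (76 mm by 85 mm) begins 54 mm behind the grasp point. The pads swing forward as they close: fully open they stand 13 mm farther back than shut.
Start: joints at [-1.236, 0.615, -0.013, 1.423, 0.008, 1.103, -0.04], TCP at [0.23, 0.608, 0.231] pointing down, gripper open.
Joint ranges: [-3.12, 3.12], [-0.3, 2.06], [-1.34, 1.32], [0.26, 2.42], [-1.36, 4.5], [0.01, 1.98], [-2.84, 2.84]. Speed limits (rad/s): [2.79, 2.79, 3.14, 3.14, 3.14, 3.14, 3.14].

INTERFACE

Orientations are given as a unit quaternion [w, x, y, z].
In Python, from bench import bot gives the robot as it stands.
- The arm moves only by the shell command python3 -m crank 'ROWS' [FORCE]. ROWS is JSON, a list of rows, each a list of 3 entries, a list of its own where there are three numbers: the opening, from -1 (shut) to 1 (fully open), then the shift along the tool's x, y, z in cm, then the turn about the tool's z in degrees. In form: [[jaw, [dx, dy, dz], yaw], ...]. A call has 1 to 10 rows; each row shifts and turns the commanded pose from where the row before left it, along the tool's axes as they then stand; what a row does not reach is not made up. A row lasts 1/12 s, in which the tool goes at most 41.7 mm and 7.16 degrees, less where a joint would pass 70% of its speed; a pose out of reach is approached as far as the arm can. A call with a gripper value outside its range is refused whole. The fingers move at their own pace and stop on an object; FORCE is the grip in N (left out, the last holds). Time passes only in rows, so rows that do not move let the fingers close. It gives the time, the measured TCP pose, the force, the opening and the grip force at its end, in the units of the state.
- bot.sense(): the state, without advancing time (a new reading comes with each control period).
- bot.snapshot(name): name is "side" or "top" or "wrist"; returns a dict with "image" (480x640x3 uint8, red, green, blue), "fx", "fy", "cx", "cy" (pixels), "dist_coeffs" ([k1, k2, p1, p2, k3] as OpenCV has them; the pictures are not rectified), "extrinsics" (4x4, takes a point from camera to world coordinates); the wrist camera has in their place "mount" (4x4, takes a point from camera to tool coordinates, whose origin is the TCP and whose axes are the flange's). Camera axes: x right, y down, z forward; pixel columns grow to the right and rows downward; lengths in m; the calibration is good to about 2 mm. A picture is of the moment at which its call begins: read the wrist's pose just before it. There is no depth.
- bot.finish_job(): hands the job in; it is judged then, once.
The state is a dict: "t": time; "joint_pos": joint angles; "joint_velocities": joint speeds; "joint_efforts": joint torques, N m; "ee_pos": TCP position; "tool_rot": TCP orientation; "ft_force": force on the tool from outside, world axes, zero at the start; "ft_torque": the same for the moment, N m; "finger_gap": finger opening in m; "grasp_force": force on a finger pad.
Only numpy, scipy, OpenCV 4.12 (cv2) and the standard library are available. Lean on these libraries where they do the work, as an engineer would, in place of code of your own. Each camera call takes 0.05 s, during which the arm holds its last target. There are 200 camera calls.

TASK

Close the three white canisters on the green shelf: pick out the three loose wooden knobbed lids and put each on the canister of its own size, so that it sits level with its plug in the mouth and its disc down on the rim all round. Set the lids down rather than dropping them, and leave the canisters, jug, pill organiser, colander and spatula standing or lying where they are.

Things in the scene. Friction and masses are not known exactly. Their poses are not given: they have to be found in the camera images.
- canister_small: The small open white ceramic canister, a straight round pot 76 mm across and 75 mm tall, standing loose on the shelf; mouth 66 mm across, wall 5 mm. Origin: centre of its underside, z up; the rim is 75 mm above the origin. It is round, so its yaw means nothing.
- canister_medium: The medium open white ceramic canister, a straight round pot 100 mm across and 95 mm tall, standing loose on the shelf; mouth 90 mm across, wall 5 mm. Origin: centre of its underside, z up; the rim is 95 mm above the origin. It is round, so its yaw means nothing.
- canister_large: The large open white ceramic canister, a straight round pot 124 mm across and 115 mm tall, standing loose on the shelf; mouth 114 mm across, wall 5 mm. Origin: centre of its underside, z up; the rim is 115 mm above the origin. It is round, so its yaw means nothing.
- lid_small: Small wooden lid, for the small canister: disc 84 mm across, 8 mm thick; under it a round plug 50 mm across, 10 mm deep; on top a round upright knob 26 mm across, 32 mm tall. Starts right way up. Origin: centre of the plug's underside; disc top 18 mm, knob top 50 mm above it. Seated, disc on the rim, the plug has 8 mm play and the origin is 65 mm above the canister's. About 60 g.
- lid_medium: Medium wooden lid, for the medium canister: disc 108 mm across, 8 mm thick; under it a round plug 74 mm across, 10 mm deep; on top a round upright knob 26 mm across, 32 mm tall. Starts right way up. Origin: centre of the plug's underside; disc top 18 mm, knob top 50 mm above it. Seated, disc on the rim, the plug has 8 mm play and the origin is 85 mm above the canister's. About 90 g.
- lid_large: Large wooden lid, for the large canister: disc 132 mm across, 8 mm thick; under it a round plug 98 mm across, 10 mm deep; on top a round upright knob 26 mm across, 32 mm tall. Starts right way up. Origin: centre of the plug's underside; disc top 18 mm, knob top 50 mm above it. Seated, disc on the rim, the plug has 8 mm play and the origin is 105 mm above the canister's. About 130 g.
- jug: White ceramic jug, 88 mm across the belly and 150 mm tall, narrower at the neck, with a handle reaching 74 mm from the axis at its +y side. Bystander. Origin: centre of its underside, z up.
- pill_organiser: Flat plastic pill organiser with a row of seven shut flaps, 150 mm long (y) by 36 mm by 24 mm tall. Bystander. Origin: centre of its underside.
- colander: Stainless steel colander, 190 mm across, 85 mm tall, two wire handles reaching 118 mm from the axis along +-y. Bystander, at the right of the work. Origin: centre of its underside.
- spatula: Wooden spatula 280 mm long lying flat along its own x, near the far edge of the shelf. Bystander. Origin: on its underside at the middle.
Things that resemble listed ones, but are neither listed nor needed, are in the scene too. Leave any blue look-alike of the lid_small alone. Leave any turquoise look-alike of the lid_large alone.

How it is judged:
At the end, for the whole second after the job is handed in: Each lid sits on the canister of its own size: centres within 11 mm, disc on the rim (height within 4 mm of seated), lid level within 0.06 rad, canister upright on the shelf within 0.05 rad, everything let go and at rest (horizontal distance between lid_small and canister_small below 0.011 m and z of lid_small in the frame of canister_small between 0.061 and 0.069 m and angle between each of lid_small, lid_medium, lid_large's own z axis and vertical below 0.06 rad and angle between each of canister_small, canister_medium, canister_large's own z axis and vertical below 0.05 rad and height (world z) of each of canister_small, canister_medium, canister_large below 0.005 m and linear speed of each of lid_small, canister_small, lid_medium, canister_medium, lid_large, canister_large below 0.02 m/s and contact force between the fingers and lid_small below 0.1 N and horizontal distance between lid_medium and canister_medium below 0.011 m and z of lid_medium in the frame of canister_medium between 0.081 and 0.089 m and contact force between the fingers and lid_medium below 0.1 N and horizontal distance between lid_large and canister_large below 0.011 m and z of lid_large in the frame of canister_large between 0.101 and 0.109 m and contact force between the fingers and lid_large below 0.1 N); the robot touches nothing.
It fails at once if a canister is shifted by more than 40 mm or tipped (distance of any of canister_small, canister_medium, canister_large from where it was at the start of the episode above 0.04 m or angle between any of canister_small, canister_medium, canister_large's own z axis and vertical above 0.35 rad).
It fails at once if the jug, pill organiser, colander or spatula is shifted by more than 40 mm or tipped (distance of any of jug, pill_organiser, colander, spatula from where it was at the start of the episode above 0.04 m or angle between any of jug, pill_organiser, colander's own z axis and vertical above 0.35 rad).
It fails at once if a lid is dropped (falls free of the fingers from more than about 25 mm) ((linear speed of lid_small above 0.7 m/s and contact force between the fingers and lid_small below 0.05 N) or (linear speed of lid_medium above 0.7 m/s and contact force between the fingers and lid_medium below 0.05 N) or (linear speed of lid_large above 0.7 m/s and contact force between the fingers and lid_large below 0.05 N)).
It also fails if it takes over 86 s, if anything falls off the work surface, if the arm or the gripper's body presses on something with over 40 N, if the wrist force passes 120 N, or if a joint passes its speed limit or range.

## Working session

There is one attempt and no reset: what is moved stays moved. The work goes in short steps, Python scripts to look and compute and a shell command to move; the robot and the scene stay as the last step left them, time stands still between calls to the robot, and variables do not carry over. Pictures are saved under pics/ and viewed, at most 14 in all, crops included, and the job is handed in when it is done.

```bash
mkdir -p pics; ls
python3 - <<'E'
from bench import bot
import cv2,json,numpy as np
s=bot.sense();print({k:np.round(v,3).tolist() for k,v in s.items()})
for n in ("top","side"):
    d=bot.snapshot(n);cv2.imwrite(f"pics/{n}0.png",cv2.cvtColor(d["image"],cv2.COLOR_RGB2BGR))
    json.dump({k:np.array(v).tolist() for k,v in d.items() if k!="image"},open(f"{n}.json","w"))
    print(n,{k:np.round(v,3).tolist() for k,v in d.items() if k!="image"})
E
```

```text
pics
{'t': 0.0, 'joint_pos': [-1.236, 0.616, -0.013, 1.425, 0.008, 1.103, -0.04], 'joint_velocities': [-0.002, 0.0, -0.001, 0.002, 0.001, -0.002, 0.0], 'joint_efforts': [-0.0, -46.921, 0.259, -17.104, 0.01, 0.009, 0.0], 'ee_pos': [0.23, 0.607, 0.23], 'tool_rot': [-0.0, 0.18, 0.984, -0.001], 'ft_force': [-0.144, -0.545, 0.675], 'ft_torque': [0.016, -0.022, 0.046], 'grasp_force': 0.0, 'finger_gap': 0.085}
top {'fx': 532.136, 'fy': 532.136, 'cx': 317.878, 'cy': 247.743, 'dist_coeffs': [-0.072, 0.0, 0.0, 0.0, 0.0], 'extrinsics': [[0.003, -0.986, 0.166, 0.4], [-1.0, -0.005, -0.01, -0.045], [0.01, -0.166, -0.986, 1.163], [0.0, 0.0, 0.0, 1.0]]}
side {'fx': 580.812, 'fy': 580.812, 'cx': 311.609, 'cy': 236.563, 'dist_coeffs': [-0.09, 0.0, 0.0, 0.0, 0.0], 'extrinsics': [[0.858, -0.377, 0.348, 0.11], [-0.513, -0.614, 0.6, -0.854], [-0.013, -0.693, -0.72, 0.99], [0.0, 0.0, 0.0, 1.0]]}
```

View pics/top0.png

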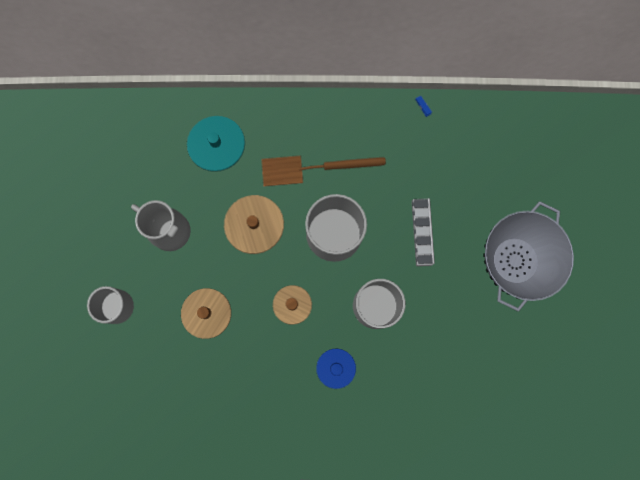

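View pics/side0.png

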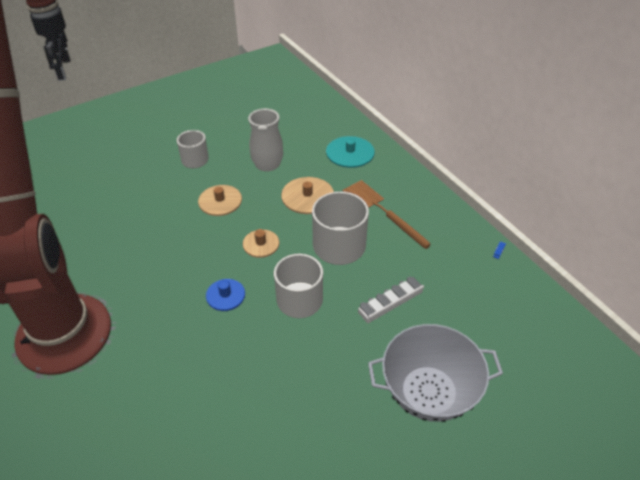

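```bash
cat > h.py <<'E'
import cv2,json,numpy as np
def cam(n):
    d=json.load(open(n+".json"));K=np.array([[d["fx"],0,d["cx"]],[0,d["fy"],d["cy"]],[0,0,1]])
    return K,np.array(d["dist_coeffs"]),np.array(d["extrinsics"])
def p2w(c,uv,z):
    K,D,T=c;q=cv2.undistortPoints(np.float64(uv).reshape(-1,1,2),K,D)[:,0]
    r=np.c_[q,np.ones(len(q))]@T[:3,:3].T
    return T[:3,3]+r*((z-T[2,3])/r[:,2:3])
def w2p(c,P):
    K,D,T=c;R=T[:3,:3].T
    return cv2.projectPoints(np.float64(P).reshape(-1,1,3),cv2.Rodrigues(R)[0],-R@T[:3,3],K,D)[0][:,0]
A=np.linspace(0,2*np.pi,90,endpoint=False)
def ring(c,x,y,r,z): return w2p(c,np.c_[x+r*np.cos(A),y+r*np.sin(A),0*A+z])
def samp(g,uv): return cv2.remap(g,np.float32(uv[:,0])[None],np.float32(uv[:,1])[None],1)[0]
def fit(c,g,x0,y0,f,span=.02):
    b=(-1e9,x0,y0)
    for step in (.002,.0005):
        x0,y0=b[1:];n=int(round(span/step))if step>.001 else 6
        for i in range(-n,n+1):
            for j in range(-n,n+1):
                b=max(b,(f(x0+i*step,y0+j*step),x0+i*step,y0+j*step))
    return b
E
cat > meas.py <<'E'
from h import *
lids=dict(S=(292,305,.042),M=(206,313,.054),L=(254,224,.066));cans=dict(S=(107,306,.038,.075),M=(380,304,.05,.095),L=(336,228,.062,.115))
ov={}
c=cam("top");im=cv2.imread("pics/top0.png");g=im[:,:,1].astype(np.float32)
sat=cv2.cvtColor(im,cv2.COLOR_BGR2HSV)
red=im[:,:,2].astype(np.float32)-im[:,:,1]
out=cv2.resize(im,None,fx=4,fy=4,interpolation=cv2.INTER_CUBIC)
def dr(uv,col):
    for p in uv: cv2.circle(out,tuple(int(v) for v in (p+.5)*4),1,col,-1)
for k,(u,v,r) in lids.items():
    x,y,_=p2w(c,[u,v],.018)[0]
    f=lambda x,y:float((samp(red,ring(c,x,y,r-.003,.018))-samp(red,ring(c,x,y,r+.003,.018))).mean())
    s,x,y=fit(c,red,x,y,f);print("lid",k,round(s,1),round(x,4),round(y,4),"r",round(np.hypot(x,y),3),"knobtop px",w2p(c,[x,y,.05]).round(1))
    dr(ring(c,x,y,r,.018),(0,0,255));dr(ring(c,x,y,.013,.05),(255,0,0))
for k,(u,v,r,h) in cans.items():
    x,y,_=p2w(c,[u,v],h)[0]
    f=lambda x,y:float((2*samp(g,ring(c,x,y,r-.0025,h))-samp(g,ring(c,x,y,r+.003,h))-samp(g,ring(c,x,y,r-.008,h))).mean())
    s,x,y=fit(c,g,x,y,f);print("can",k,round(s,1),round(x,4),round(y,4),"r",round(np.hypot(x,y),3))
    dr(ring(c,x,y,r,h),(0,0,255));dr(ring(c,x,y,r,0),(255,0,0))
cv2.imwrite("pics/ov.png",cv2.resize(out[680:1440,320:1680],(800,447),interpolation=cv2.INTER_AREA))
E
python3 meas.py
```

```text
lid S 63.5 0.4698 -0.0008 r 0.47 knobtop px [[291.2 303.4]]
lid M 63.6 0.4506 0.1839 r 0.487 knobtop px [[202.5 312.1]]
lid L 62.6 0.6458 0.0857 r 0.651 knobtop px [[251.7 220.6]]
can S 121.0 0.4636 0.3827 r 0.601
can M 97.0 0.4682 -0.1811 r 0.502
can L 99.8 0.6266 -0.0908 r 0.633
```

View pics/ov.png

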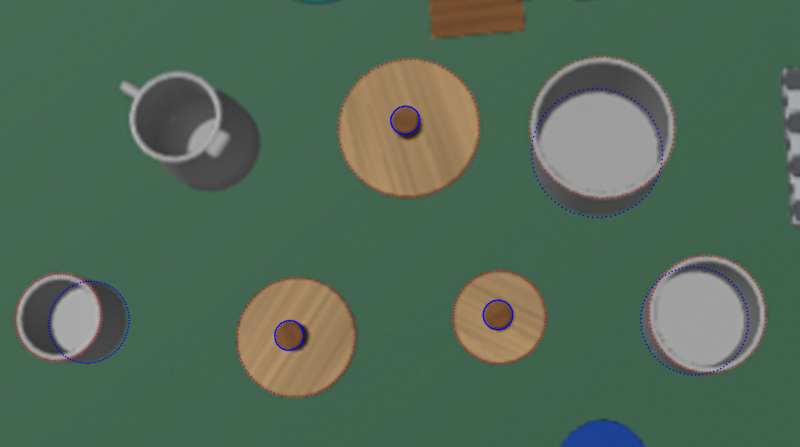

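The small lid could be the wooden disc at (292,305) or the blue one at (336,369). The large lid could be the wooden disc at (254,224) or the turquoise one at (215,143). The wooden ones match the descriptions, and the medium lid is the wooden disc at (206,313). In the enlarged overlay, the known-radius circles fit all three wooden discs and the three rims.

```bash
cat > st.py <<'E'
from bench import bot
import sys,numpy as np
from scipy.spatial.transform import Rotation as R
s=bot.sense();p=np.array(s["ee_pos"]);q=s["tool_rot"];r=R.from_quat([q[1],q[2],q[3],q[0]])
print("t",round(s["t"],2),"p",p.round(4),"gap",round(s["finger_gap"],4),"gf",round(s["grasp_force"],1),"F",np.round(s["ft_force"],1),"x-axis deg",round(np.degrees(np.arctan2(*r.as_matrix()[1::-1,0])),1),"tilt",round(r.as_matrix()[2,2],4))
if len(sys.argv)>3: print("need cm tool",(r.inv().apply(np.array(list(map(float,sys.argv[1:4])))-p)*100).round(2))
E
python3 -m crank '[[1,[0,0,0],-6.9],[1,[0,0,0],-6.9],[1,[0,0,0],-6.9],[1,[-1.4,-2.6,0],0],[1,[-1.4,-2.6,0],0],[1,[-1.4,-2.6,0],0],[1,[-1.4,-2.6,0],0],[1,[-1.4,-2.6,0],0],[1,[-1.4,-2.6,0],0],[1,[-1.4,-2.6,0],0]]' 40
python3 -m crank '[[1,[-1.4,-2.6,0],0],[1,[-1.4,-2.6,0],0],[1,[-1.4,-2.6,0],0],[1,[-1.4,-2.6,0],0],[1,[-1.4,-2.6,0],0],[1,[-1.4,-2.6,0],0],[1,[-1.4,-2.6,0],0],[1,[-1.4,-2.6,0],0],[1,[0,0,0],0],[1,[0,0,0],0]]'
python3 st.py .4506 .1839 .022
```

```text
t: 0.93
ee_pos: [0.3283, 0.4242, 0.2309]
tool_rot: [-0.0, 0.0, 1.0, -0.0]
ft_force: [0.1, 0.7, 0.5]
finger_gap: 0.086
grasp_force: 0.0
t: 1.77
ee_pos: [0.4406, 0.2156, 0.231]
tool_rot: [-0.0, 0.003, 1.0, -0.001]
ft_force: [-1.0, 0.1, 0.1]
finger_gap: 0.0854
grasp_force: 0.0
t 1.77 p [0.4406 0.2156 0.231 ] gap 0.0854 gf 0.0 F [-1.   0.1  0.1] x-axis deg 179.7 tilt -1.0
need cm tool [-1.03 -3.15 20.9 ]
```

```bash
python3 -m crank '[[1,[-0.5,-1.6,2.5],0],[1,[-0.5,-1.6,2.5],0],[1,[0,0,3],0],[1,[0,0,3],0],[1,[0,0,3],0],[1,[0,0,2.5],0],[1,[0,0,1.5],0],[1,[0,0,1],0],[1,[0,0,0],0],[1,[0,0,0],0]]'
python3 st.py .4506 .1839 .022
```

```text
t: 2.6
ee_pos: [0.4496, 0.1867, 0.0413]
tool_rot: [-0.0, -0.0, 1.0, 0.0]
ft_force: [0.2, 0.1, -0.4]
finger_gap: 0.0857
grasp_force: 0.0
t 2.6 p [0.4496 0.1867 0.0413] gap 0.0857 gf 0.0 F [ 0.2  0.1 -0.4] x-axis deg -180.0 tilt -1.0
need cm tool [-0.1  -0.28  1.93]
```

```bash
python3 -m crank '[[1,[-0.1,-0.3,0.6],0],[1,[0,0,0.6],0],[1,[0,0,0.6],0],[1,[0,0,0],0],[1,[0,0,0],0],[-0.8,[0,0,0],0],[-1,[0,0,0],0],[-1,[0,0,0],0],[-1,[0,0,0],0],[-1,[0,0,0],0]]' 40
python3 -m crank '[[-1,[0,0,0],0],[-1,[0,0,0],0],[-1,[0,0,0],0],[-1,[0,0,0],0]]'
python3 st.py .4506 .1839 .022
python3 - <<'E'
from bench import bot
import cv2
d=bot.snapshot("side")["image"];cv2.imwrite("pics/s1.png",cv2.cvtColor(cv2.resize(d[100:340,100:420],(800,600)),cv2.COLOR_RGB2BGR))
E
```

```text
t: 3.43
ee_pos: [0.451, 0.1831, 0.0235]
tool_rot: [0.0, 0.0, 1.0, 0.0]
ft_force: [1.1, 0.1, 4.4]
finger_gap: 0.0254
grasp_force: 6.0
t: 3.77
ee_pos: [0.4511, 0.1831, 0.0236]
tool_rot: [0.0, 0.0, 1.0, 0.0]
ft_force: [-0.4, 0.3, 4.5]
finger_gap: 0.0245
grasp_force: 39.3
t 3.77 p [0.4511 0.1831 0.0236] gap 0.0245 gf 39.3 F [-0.4  0.3  4.5] x-axis deg 180.0 tilt -1.0
need cm tool [0.05 0.08 0.16]
```

View pics/s1.png

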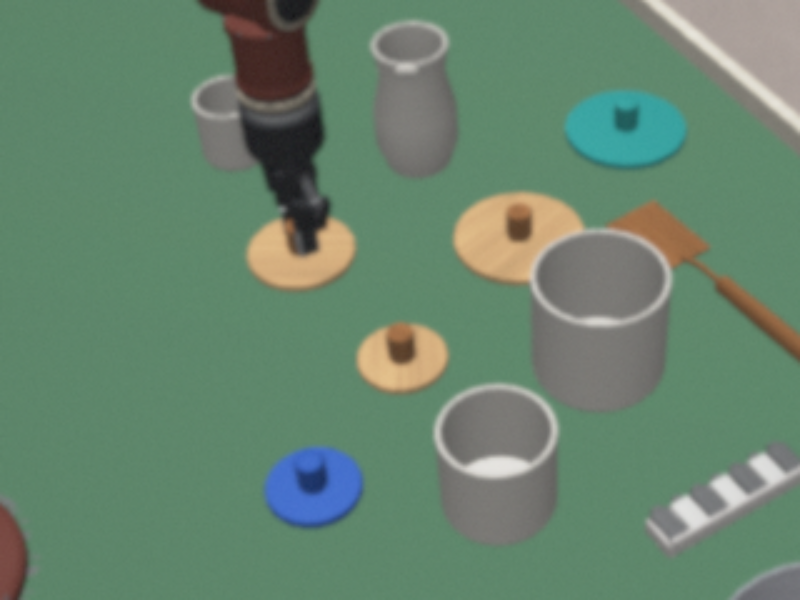

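```bash
python3 -m crank '[[-1,[0,0,-1],0],[-1,[0,0,-2],0],[-1,[0,0,-3],0],[-1,[0,0,-3],0],[-1,[0,0,-2.5],0],[-1,[-0.2,-2,-1],0],[-1,[-0.2,-3,0],0],[-1,[-0.2,-3,0],0],[-1,[-0.2,-3,0],0],[-1,[-0.2,-3,0],0]]'
python3 -m crank '[[-1,[-0.2,-3,0],0],[-1,[-0.2,-3,0],0],[-1,[-0.2,-3,0],0],[-1,[-0.2,-3,0],0],[-1,[-0.1,-3,0],0],[-1,[0,-3,0],0],[-1,[0,-2.5,0],0],[-1,[0,-1.5,0],0],[-1,[0,0,0],0],[-1,[0,0,0],0]]'
python3 st.py .4687 -.1815 .1086
```

```text
t: 4.65
ee_pos: [0.4601, 0.0412, 0.1486]
tool_rot: [-0.0, 0.0, 1.0, -0.0]
ft_force: [0.3, 0.4, -1.4]
finger_gap: 0.0247
grasp_force: 39.4
t: 5.48
ee_pos: [0.4689, -0.1778, 0.1482]
tool_rot: [-0.001, 0.001, 1.0, 0.0]
ft_force: [-0.1, 0.4, -0.2]
finger_gap: 0.0246
grasp_force: 39.4
t 5.48 p [ 0.4689 -0.1778  0.1482] gap 0.0246 gf 39.4 F [-0.1  0.4 -0.2] x-axis deg 179.8 tilt -1.0
need cm tool [ 0.01 -0.37  3.96]
```

```bash
python3 -m crank '[[-1,[0,-0.35,0],0],[-1,[0,0,0.8],0],[-1,[0,0,0.8],0],[-1,[0,0,0.6],0],[-1,[0,0,0.3],0],[-1,[0,0,0],0],[-1,[0,0,0],0]]'
python3 st.py .4687 -.1815 .1086
python3 - <<'E'
from bench import bot
import cv2
d=bot.snapshot("side")["image"];cv2.imwrite("pics/s2.png",cv2.cvtColor(cv2.resize(d[180:330,210:410],(800,600),interpolation=2),cv2.COLOR_RGB2BGR))
E
```

```text
t: 6.07
ee_pos: [0.4695, -0.1804, 0.1229]
tool_rot: [-0.0, 0.0, 1.0, 0.0]
ft_force: [0.4, -0.7, -0.6]
finger_gap: 0.0248
grasp_force: 39.4
t 6.07 p [ 0.4695 -0.1804  0.1229] gap 0.0248 gf 39.4 F [ 0.4 -0.7 -0.6] x-axis deg 180.0 tilt -1.0
need cm tool [ 0.08 -0.11  1.43]
```

View pics/s2.png

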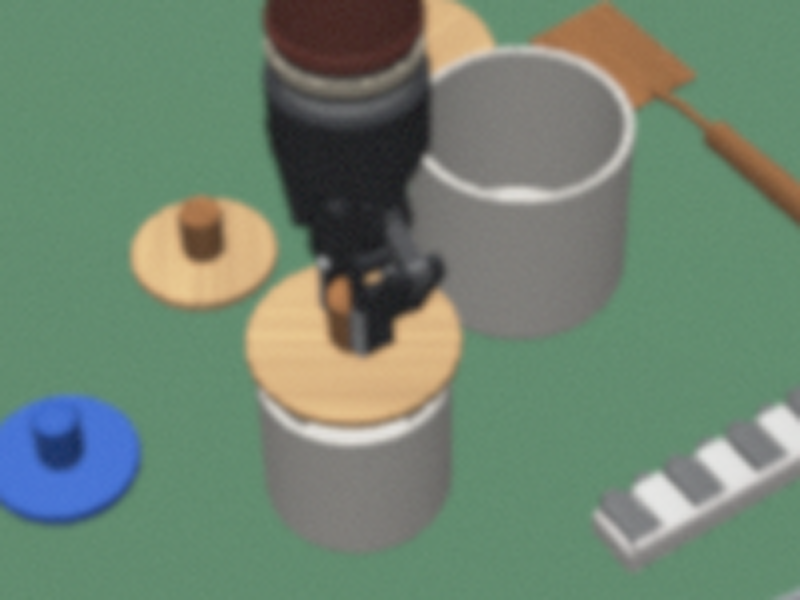

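The lid, centred near (355,345), is just above the medium canister, whose body is centred at about x=357. It looks level and lined up, so I'll lower it.

```bash
python3 -m crank '[[-1,[0.05,-0.1,0.3],0],[-1,[0,0,0.3],0],[-1,[0,0,0.3],0],[-1,[0,0,0.2],0],[-1,[0,0,0.15],0],[-1,[0,0,0.1],0],[-1,[0,0,0],0],[-1,[0,0,0],0]]'
python3 st.py .4687 -.1815 .1086
```

```text
t: 6.78
ee_pos: [0.4692, -0.1817, 0.1098]
tool_rot: [-0.0, 0.0, 1.0, -0.0]
ft_force: [0.3, 0.5, 0.2]
finger_gap: 0.0248
grasp_force: 39.4
t 6.78 p [ 0.4692 -0.1817  0.1098] gap 0.0248 gf 39.4 F [0.3 0.5 0.2] x-axis deg 180.0 tilt -1.0
need cm tool [0.05 0.02 0.12]
```

```bash
python3 -m crank '[[-1,[0,0,0.1],0],[-1,[0,0,0.05],0],[-1,[0,0,0.05],0],[-1,[0,0,0],0],[-1,[0,0,0],0]]'
python3 st.py .4687 -.1815 .1086
```

```text
t: 7.2
ee_pos: [0.4694, -0.1818, 0.1087]
tool_rot: [0.0, 0.0, 1.0, -0.0]
ft_force: [-1.0, -0.9, 5.7]
finger_gap: 0.0246
grasp_force: 39.9
t 7.2 p [ 0.4694 -0.1818  0.1087] gap 0.0246 gf 39.9 F [-1.  -0.9  5.7] x-axis deg 180.0 tilt -1.0
need cm tool [0.07 0.03 0.01]
```

```bash
python3 -m crank '[[-0.3,[0,0,0],0],[0.2,[0,0,0],0],[1,[0,0,0],0],[1,[0,0,0],0],[1,[0,0,0],0],[1,[0,0,0],0],[1,[0,0,-1],0],[1,[0,0,-2],0],[1,[0,0,-2],0],[1,[0,0,-1],0]]'
python3 -m crank '[[1,[0,2,0],0],[1,[0,3.2,0],0],[1,[0,3.3,0],0],[1,[0,3.3,1],0],[1,[0,3.3,2],0],[1,[0,3,3],0],[1,[0,0,3],0],[1,[0,0,2],0],[1,[0,0,0],0],[1,[0,0,0],0]]'
python3 st.py .4698 -.0008 .0237
python3 - <<'E'
from bench import bot
import cv2
d=bot.snapshot("side")["image"];cv2.imwrite("pics/s3.png",cv2.cvtColor(cv2.resize(d[180:330,210:410],(800,600),interpolation=2),cv2.COLOR_RGB2BGR))
E
```

```text
t: 8.03
ee_pos: [0.4703, -0.1821, 0.1705]
tool_rot: [0.002, 0.0, 1.0, -0.001]
ft_force: [0.4, 0.1, -0.1]
finger_gap: 0.0855
grasp_force: 0.0
t: 8.87
ee_pos: [0.469, -0.0013, 0.0583]
tool_rot: [-0.001, 0.0, 1.0, -0.0]
ft_force: [0.1, -0.3, -0.9]
finger_gap: 0.0856
grasp_force: 0.0
t 8.87 p [ 0.469  -0.0013  0.0583] gap 0.0856 gf 0.0 F [ 0.1 -0.3 -0.9] x-axis deg 180.0 tilt -1.0
need cm tool [-0.08  0.05  3.46]
```

View pics/s3.png

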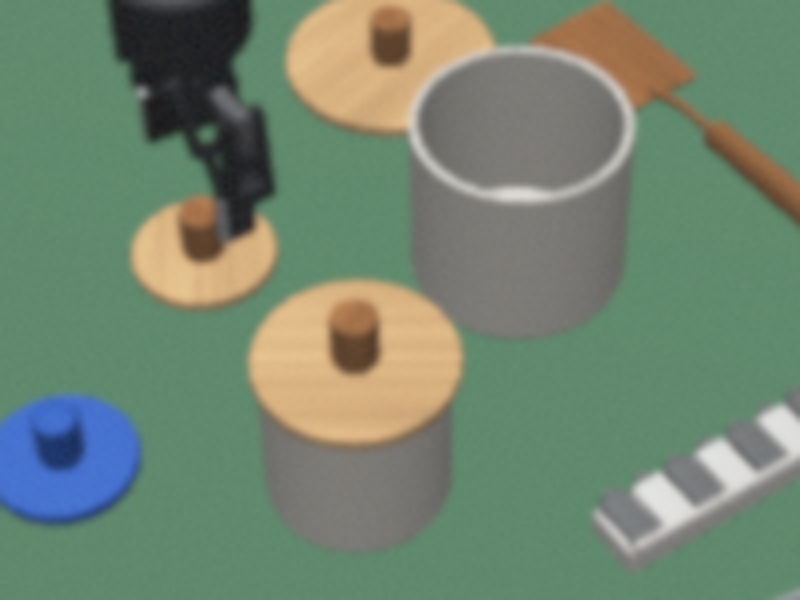

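The medium lid sits level and centred on its canister at (355,360). The open fingers straddle the small lid's knob at (200,230).

```bash
python3 -m crank '[[1,[-0.1,0,1],0],[1,[0,0,1],0],[1,[0,0,0.8],0],[1,[0,0,0.4],0],[1,[0,0,0.1],0],[1,[0,0,0],0],[-0.8,[0,0,0],0],[-1,[0,0,0],0],[-1,[0,0,0],0],[-1,[0,0,0],0]]' 40
python3 -m crank '[[-1,[0,0,0],0],[-1,[0,0,0],0],[-1,[0,0,0],0],[-1,[0,0,0],0],[-1,[0,0,0],0]]'
python3 st.py .4698 -.0008 .0237
```

```text
t: 9.75
ee_pos: [0.4704, -0.0012, 0.0256]
tool_rot: [0.0, 0.0, 1.0, -0.0]
ft_force: [-0.4, 0.2, 0.2]
finger_gap: 0.0389
grasp_force: 0.0
t: 10.17
ee_pos: [0.4704, -0.0012, 0.0256]
tool_rot: [0.0, 0.0, 1.0, -0.0]
ft_force: [-0.8, 0.0, 5.0]
finger_gap: 0.0245
grasp_force: 39.2
t 10.17 p [ 0.4704 -0.0012  0.0256] gap 0.0245 gf 39.2 F [-0.8  0.   5. ] x-axis deg 180.0 tilt -1.0
need cm tool [0.06 0.04 0.19]
```

```bash
python3 -m crank '[[-1,[0,0,-1],0],[-1,[0,0,-2],0],[-1,[0,0,-3],0],[-1,[0,0,-3],0],[-1,[0,0,-1.5],0],[-1,[0,2,0],0],[-1,[0,3,0],0],[-1,[0,3,0],0],[-1,[0,3,0],0],[-1,[0,3,0],0]]'
python3 -m crank '[[-1,[0.1,3,0],0],[-1,[0.1,3,0],0],[-1,[0.1,3,0],0],[-1,[0.1,3,0],0],[-1,[0.1,3,0],0],[-1,[0.1,3,0],0],[-1,[0,3,0],0],[-1,[0,2.5,0],0],[-1,[0,0.8,0],0],[-1,[0,0,0],0]]'
python3 -m crank '[[-1,[0,0,0.5],0],[-1,[0,0,0.5],0],[-1,[0,0,0],0]]'
python3 st.py .4642 .3823 .0906
```

```text
t: 11.0
ee_pos: [0.4699, 0.1398, 0.1308]
tool_rot: [-0.0, 0.001, 1.0, -0.0]
ft_force: [1.1, 0.3, -0.8]
finger_gap: 0.0251
grasp_force: 39.5
t: 11.83
ee_pos: [0.463, 0.3845, 0.1302]
tool_rot: [-0.0, -0.002, 1.0, 0.001]
ft_force: [-0.1, 0.4, -0.2]
finger_gap: 0.0246
grasp_force: 39.5
t: 12.08
ee_pos: [0.4644, 0.3784, 0.1189]
tool_rot: [-0.001, 0.002, 1.0, -0.002]
ft_force: [0.1, 0.6, -1.2]
finger_gap: 0.0245
grasp_force: 39.5
t 12.08 p [0.4644 0.3784 0.1189] gap 0.0245 gf 39.5 F [ 0.1  0.6 -1.2] x-axis deg 179.8 tilt -1.0
need cm tool [0.02 0.4  2.83]
```

Position is still settling, so I'll wait a few rows and re-measure.

```bash
python3 -m crank '[[-1,[0,0,0.5],0],[-1,[0,0,0.5],0],[-1,[0,0,0],0],[-1,[0,0,0],0],[-1,[0,0,0],0],[-1,[0,0,0],0]]'
python3 st.py .4642 .3823 .0906
python3 - <<'E'
from bench import bot
import cv2
for n,f in (("side",(slice(100,190),slice(140,260))),("top",(slice(255,345),slice(55,175)))):
    d=bot.snapshot(n)["image"];cv2.imwrite(f"pics/{n}4.png",cv2.cvtColor(cv2.resize(d[f],(800,600),interpolation=2),cv2.COLOR_RGB2BGR))
E
```

```text
t: 12.58
ee_pos: [0.4646, 0.3819, 0.1105]
tool_rot: [0.0, 0.0, 1.0, 0.0]
ft_force: [-0.1, -0.0, -0.9]
finger_gap: 0.0248
grasp_force: 39.5
t 12.58 p [0.4646 0.3819 0.1105] gap 0.0248 gf 39.5 F [-0.1 -0.  -0.9] x-axis deg 180.0 tilt -1.0
need cm tool [0.04 0.04 1.99]
```

View pics/side4.png

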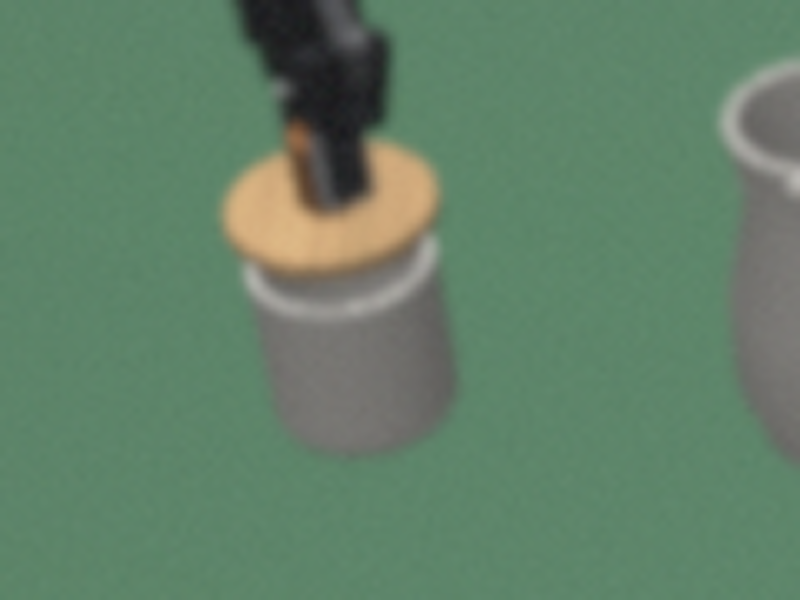

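The lid, with its disc at (330,205), hovers about 20 mm above the small rim, near (345,275). It lines up along the canister's perspective axis, so I'll lower it.

```bash
python3 -m crank '[[-1,[0,0,0.4],0],[-1,[0,0,0.4],0],[-1,[0,0,0.4],0],[-1,[0,0,0.3],0],[-1,[0,0,0.2],0],[-1,[0,0,0.1],0],[-1,[0,0,0],0],[-1,[0,0,0],0]]'
python3 st.py .4642 .3823 .0906
```

```text
t: 13.35
ee_pos: [0.4645, 0.3818, 0.0923]
tool_rot: [0.0, 0.0, 1.0, 0.0]
ft_force: [0.4, 0.1, -0.8]
finger_gap: 0.0247
grasp_force: 39.5
t 13.35 p [0.4645 0.3818 0.0923] gap 0.0247 gf 39.5 F [ 0.4  0.1 -0.8] x-axis deg 180.0 tilt -1.0
need cm tool [0.03 0.05 0.17]
```

```bash
python3 -m crank '[[-1,[0,0,0.1],0],[-1,[0,0,0.1],0],[-1,[0,0,0.05],0],[-1,[0,0,0],0],[-1,[0,0,0],0]]'
python3 st.py .4642 .3823 .0906
```

```text
t: 13.77
ee_pos: [0.4646, 0.3819, 0.0907]
tool_rot: [0.0, 0.0, 1.0, 0.0]
ft_force: [-1.6, -1.0, 5.4]
finger_gap: 0.0245
grasp_force: 40.1
t 13.77 p [0.4646 0.3819 0.0907] gap 0.0245 gf 40.1 F [-1.6 -1.   5.4] x-axis deg 180.0 tilt -1.0
need cm tool [0.04 0.04 0.01]
```

```bash
python3 -m crank '[[-0.3,[0,0,0],0],[0.2,[0,0,0],0],[1,[0,0,0],0],[1,[0,0,0],0],[1,[0,0,0],0],[1,[0,0,0],0],[1,[0,0,-1],0],[1,[0,0,-3],0],[1,[0,0,-4],0],[1,[0,0,-4],0]]'
python3 -m crank '[[1,[0,-1.5,-2],0],[1,[-1.5,-2.7,0],0],[1,[-1.8,-2.7,0],0],[1,[-1.8,-2.7,0],0],[1,[-1.8,-2.7,0],0],[1,[-1.8,-2.7,0],0],[1,[-1.8,-2.7,0],0],[1,[-1.8,-2.7,0],0],[1,[-1.8,-2.7,0],0],[1,[-1.8,-2.7,0],0]]'
python3 -m crank '[[1,[-1.8,-2.7,0],0],[1,[-0.4,-1,0],0],[1,[0,0,3],0],[1,[0,0,3],0],[1,[0,0,3],0],[1,[0,0,3],0],[1,[0,0,3],0],[1,[0,0,2],0],[1,[0,0,0],0],[1,[0,0,0],0]]'
python3 st.py .6458 .0857 .0245
python3 - <<'E'
from bench import bot
import cv2
for n,f in (("side",(slice(100,250),slice(160,360))),):
    d=bot.snapshot(n)["image"];cv2.imwrite(f"pics/{n}5.png",cv2.cvtColor(cv2.resize(d[f],(800,600),interpolation=2),cv2.COLOR_RGB2BGR))
E
```

```text
t: 14.6
ee_pos: [0.4639, 0.3813, 0.2111]
tool_rot: [-0.001, 0.0, 1.0, -0.001]
ft_force: [1.1, 0.5, -0.1]
finger_gap: 0.0853
grasp_force: 0.0
t: 15.43
ee_pos: [0.624, 0.1223, 0.2308]
tool_rot: [0.0, 0.0, 1.0, 0.0]
ft_force: [0.0, 1.1, 0.4]
finger_gap: 0.0854
grasp_force: 0.0
t: 16.27
ee_pos: [0.6447, 0.087, 0.0596]
tool_rot: [-0.001, 0.0, 1.0, -0.0]
ft_force: [0.8, -0.1, 0.9]
finger_gap: 0.0852
grasp_force: 0.0
t 16.27 p [0.6447 0.087  0.0596] gap 0.0852 gf 0.0 F [ 0.8 -0.1  0.9] x-axis deg 180.0 tilt -1.0
need cm tool [-0.11 -0.13  3.51]
```

View pics/side5.png

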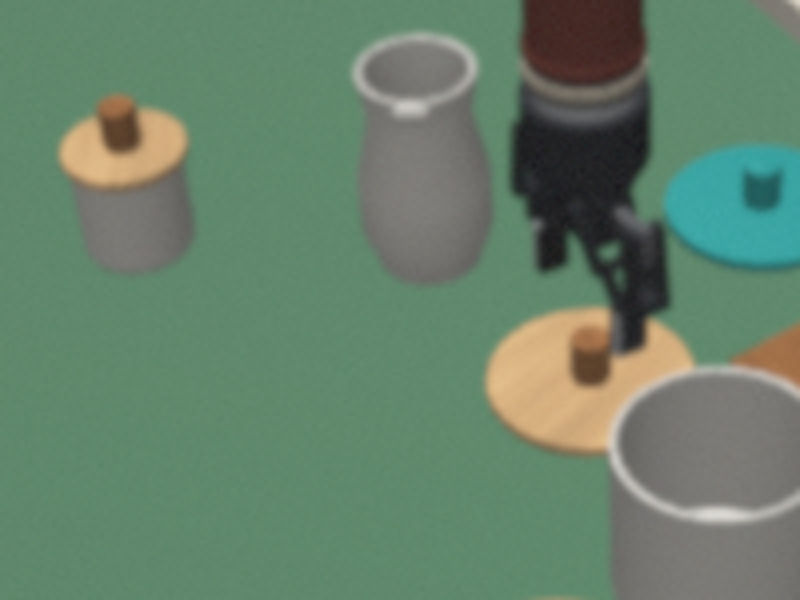

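The small lid is seated level on its canister at (122,150), and the gripper is above the large lid's knob at (590,355).

```bash
python3 -m crank '[[1,[-0.1,-0.1,1],0],[1,[0,0,1],0],[1,[0,0,0.8],0],[1,[0,0,0.4],0],[1,[0,0,0.2],0],[1,[0,0,0],0],[-0.8,[0,0,0],0],[-1,[0,0,0],0],[-1,[0,0,0],0],[-1,[0,0,0],0]]' 50
python3 -m crank '[[-1,[0,0,0],0],[-1,[0,0,0],0],[-1,[0,0,0],0],[-1,[0,0,0],0],[-1,[0,0,0],0]]'
python3 st.py .6458 .0857 .0245
```

```text
t: 17.15
ee_pos: [0.6465, 0.0857, 0.0262]
tool_rot: [0.0, 0.0, 1.0, 0.0]
ft_force: [0.5, 0.0, -0.0]
finger_gap: 0.0387
grasp_force: 0.0
t: 17.57
ee_pos: [0.6467, 0.0858, 0.0264]
tool_rot: [0.001, 0.0, 1.0, 0.0]
ft_force: [0.4, -0.2, 3.6]
finger_gap: 0.0244
grasp_force: 49.4
t 17.57 p [0.6467 0.0858 0.0264] gap 0.0244 gf 49.4 F [ 0.4 -0.2  3.6] x-axis deg 180.0 tilt -1.0
need cm tool [ 0.09 -0.01  0.19]
```

```bash
python3 -m crank '[[-1,[0,0,-1],0],[-1,[0,0,-2],0],[-1,[0,0,-3],0],[-1,[0,0,-3],0],[-1,[0,0,-3],0],[-1,[0,0,-2],0],[-1,[0.2,-1.5,0],0],[-1,[0.3,-2.5,0],0],[-1,[0.3,-2.5,0],0],[-1,[0.3,-2.5,0],0]]'
python3 -m crank '[[-1,[0.3,-2.5,0],0],[-1,[0.3,-2.5,0],0],[-1,[0.2,-2.2,0],0],[-1,[0,-1.4,0],0],[-1,[0,0,0],0],[-1,[0,0,0.6],0],[-1,[0,0,0.6],0],[-1,[0,0,0],0],[-1,[0,0,0],0],[-1,[0,0,0],0]]'
python3 st.py .6275 -.0907 .1314
python3 - <<'E'
from bench import bot
import cv2
for n,f in (("side",(slice(150,270),slice(260,420))),):
    d=bot.snapshot(n)["image"];cv2.imwrite(f"pics/{n}6.png",cv2.cvtColor(cv2.resize(d[f],(800,600),interpolation=2),cv2.COLOR_RGB2BGR))
E
```

```text
t: 18.4
ee_pos: [0.6335, -0.0063, 0.1645]
tool_rot: [-0.002, 0.0, 1.0, -0.001]
ft_force: [0.1, -0.3, -1.3]
finger_gap: 0.024
grasp_force: 49.2
t: 19.23
ee_pos: [0.6273, -0.0886, 0.1536]
tool_rot: [-0.0, -0.001, 1.0, 0.0]
ft_force: [0.4, 0.4, -1.3]
finger_gap: 0.0244
grasp_force: 49.3
t 19.23 p [ 0.6273 -0.0886  0.1536] gap 0.0244 gf 49.3 F [ 0.4  0.4 -1.3] x-axis deg -179.9 tilt -1.0
need cm tool [-0.02 -0.21  2.22]
```

View pics/side6.png

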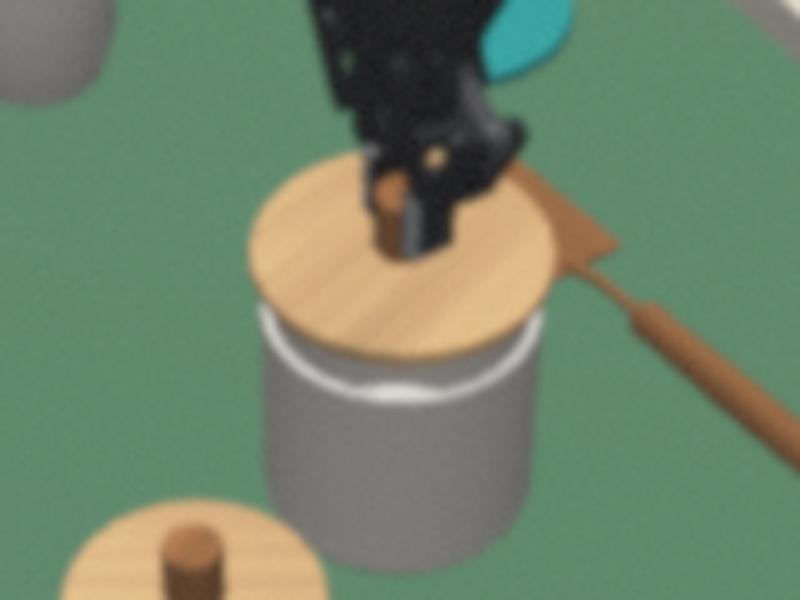

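The lid, centred at (402,255), hovers over the large rim, whose centre is near (402,300). They are aligned, so I'll lower it with a 2 mm y correction.

```bash
python3 -m crank '[[-1,[0,-0.2,0.3],0],[-1,[0,0,0.4],0],[-1,[0,0,0.4],0],[-1,[0,0,0.4],0],[-1,[0,0,0.3],0],[-1,[0,0,0.2],0],[-1,[0,0,0],0],[-1,[0,0,0],0]]'
python3 st.py .6275 -.0907 .1314
```

```text
t: 19.95
ee_pos: [0.6272, -0.0923, 0.1337]
tool_rot: [-0.0, 0.0, 1.0, 0.0]
ft_force: [-0.2, -0.0, -2.4]
finger_gap: 0.0246
grasp_force: 49.3
t 19.95 p [ 0.6272 -0.0923  0.1337] gap 0.0246 gf 49.3 F [-0.2 -0.  -2.4] x-axis deg 180.0 tilt -1.0
need cm tool [-0.03  0.16  0.23]
```

```bash
python3 -m crank '[[-1,[0,0.15,0.1],0],[-1,[0,0,0.1],0],[-1,[0,0,0.05],0],[-1,[0,0,0],0],[-1,[0,0,0],0]]'
python3 st.py .6275 -.0907 .1314
```

```text
t: 20.37
ee_pos: [0.6272, -0.0908, 0.1314]
tool_rot: [0.0, 0.0, 1.0, -0.0]
ft_force: [-0.9, -0.0, -0.9]
finger_gap: 0.0246
grasp_force: 49.5
t 20.37 p [ 0.6272 -0.0908  0.1314] gap 0.0246 gf 49.5 F [-0.9 -0.  -0.9] x-axis deg 180.0 tilt -1.0
need cm tool [-0.03  0.01  0.  ]
```

```bash
python3 -m crank '[[-1,[0,0,0.05],0],[-1,[0,0,0.05],0],[-1,[0,0,0],0],[-1,[0,0,0],0]]'
python3 st.py .6275 -.0907 .1314
```

```text
t: 20.7
ee_pos: [0.6273, -0.0908, 0.1313]
tool_rot: [0.0, 0.0, 1.0, -0.0]
ft_force: [-2.9, 0.6, 5.5]
finger_gap: 0.0241
grasp_force: 49.6
t 20.7 p [ 0.6273 -0.0908  0.1313] gap 0.0241 gf 49.6 F [-2.9  0.6  5.5] x-axis deg 180.0 tilt -1.0
need cm tool [-0.02  0.01 -0.01]
```

Contact with the rim is felt. I'll release, rise, back off and check.

```bash
python3 -m crank '[[-0.3,[0,0,0],0],[0.2,[0,0,0],0],[1,[0,0,0],0],[1,[0,0,0],0],[1,[0,0,0],0],[1,[0,0,0],0],[1,[0,0,-1],0],[1,[0,0,-3],0],[1,[0,0,-4],0],[1,[0,0,-4],0]]'
python3 -m crank '[[1,[1,3,-1],0],[1,[1,3,0],0],[1,[1,3,0],0],[1,[1,3,0],0],[1,[1,3,0],0],[1,[1,3,0],0],[1,[1,3,0],0],[1,[1,3,0],0],[1,[0,3,0],0],[1,[0,3,0],0]]'
python3 -m crank '[[1,[1,3,0],0],[1,[1,3,0],0],[1,[1,3,0],0],[1,[1,3,0],0],[1,[1,3,0],0],[1,[1,3,0],0],[1,[0,0,0],0],[1,[0,0,0],0],[1,[0,0,0],0],[1,[0,0,0],0]]'
python3 st.py
python3 - <<'E'
from bench import bot
from h import *
for n in("side","top"):
    d=bot.snapshot(n)["image"];d=cv2.cvtColor(d,cv2.COLOR_RGB2BGR)
    c=cam(n);o=cv2.resize(d,None,fx=3,fy=3,interpolation=2)
    for x,y,h,r in((.4636,.3827,.065,.042),(.4682,-.1811,.085,.054),(.6266,-.0908,.105,.066)):
        for p in np.r_[ring(c,x,y,r,h+.018),ring(c,x,y,.013,h+.05)]: cv2.circle(o,tuple(int(v) for v in (p+.5)*3),1,(255,0,0),-1)
    o=o[540:1140,150:1290] if n=="top" else o[300:1000,400:1200]
    cv2.imwrite(f"pics/{n}7.png",cv2.resize(o,(800,int(800*o.shape[0]/o.shape[1])))[:600])
E
```

```text
t: 21.53
ee_pos: [0.6266, -0.0908, 0.2516]
tool_rot: [-0.001, 0.0, 1.0, 0.0]
ft_force: [0.8, 0.2, -0.2]
finger_gap: 0.0853
grasp_force: 0.0
t: 22.37
ee_pos: [0.5467, 0.2108, 0.2616]
tool_rot: [0.001, 0.0, 1.0, 0.0]
ft_force: [1.1, -0.8, -0.2]
finger_gap: 0.0855
grasp_force: 0.0
t: 23.2
ee_pos: [0.4885, 0.3875, 0.2607]
tool_rot: [0.001, 0.002, 1.0, -0.001]
ft_force: [0.4, -0.1, 0.6]
finger_gap: 0.0851
grasp_force: 0.0
t 23.2 p [0.4885 0.3875 0.2607] gap 0.0851 gf 0.0 F [ 0.4 -0.1  0.6] x-axis deg 179.8 tilt -1.0
```

View pics/top7.png

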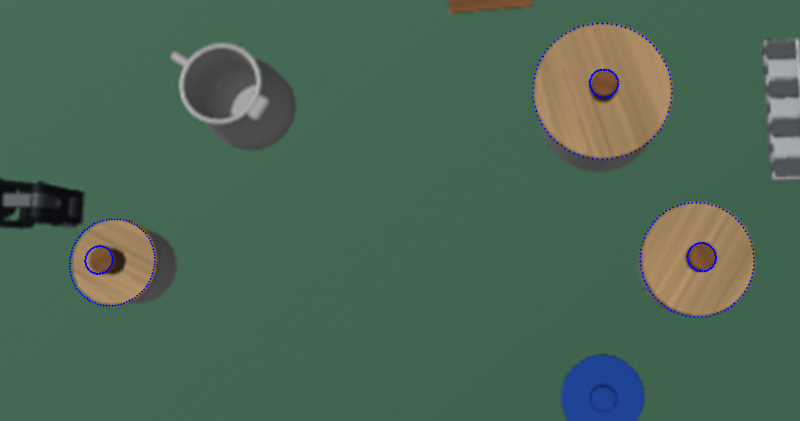

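View pics/side7.png

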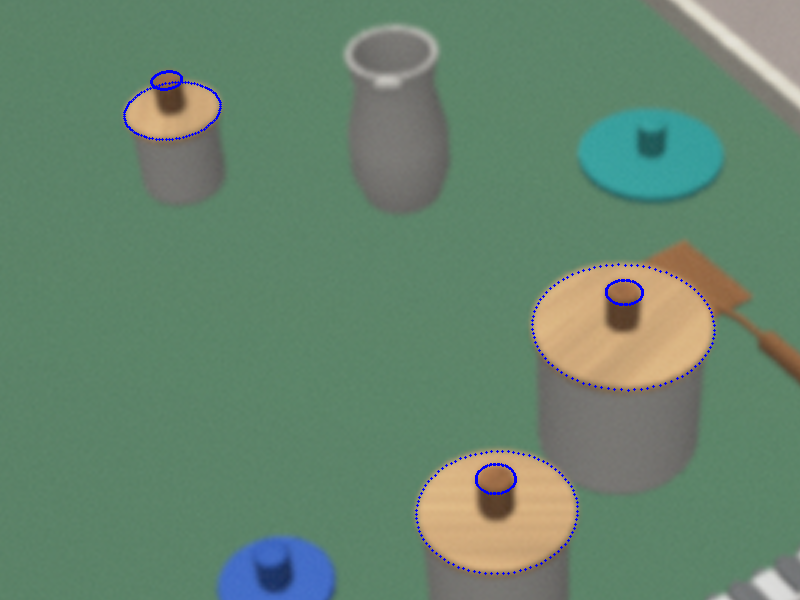

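The blue overlays of the seated discs and knob tops match all three lids in both views, and the arm is clear of everything. I'm handing in.

```bash
python3 -c "from bench import bot;print(bot.finish_job())"
```

```text
the job is handed in; nothing more can be done
None
```

All three wooden lids sit level on the canisters of their own size in the final camera check, and I handed the job in at about 23 s; it returned no verdict.

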